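# Fit the slicing disc and tug-test its catch

### The job

Take the round slicing-disc cutter out of the wooden rack and press it gently down into the drive base's collar until it snaps in and sits fully home. Then, to confirm that the catch holds it, pull it straight up against the catch with a steady 12 N or so (its own weight not counted) for at least half a second (never over 20 N), ease off, and leave the cutter seated and released; leave the S-blade in the rack.

Things in the scene. Friction and masses are not known exactly. Their poses are not given: they have to be found in the camera images.
- disc_cutter: Slicing disc, 150 to 270 g: steel disc 90 mm across with a round white knob on top and a stem below; round, so its yaw is meaningless. Origin at the stem's tip, z up. Heights: nose tapering from 12 to 24 mm diameter over 0-14 mm, head 24 mm wide 14-20, neck 14 mm wide 20-46, disc 46-50, knob 50-88. Starts upright in one of the rack's holes, disc resting on the rack.
- knob (a point): Middle of the slicing disc's knob, on its axis, 70 mm above the cutter's origin. The knob is a plain white cylinder 28 mm in diameter and 38 mm high, its foot on the disc.
- s_blade: The other cutter, in the rack's other hole: a white hub 38 mm in diameter (top 76 mm above the origin) with two flat steel blades, 100 mm tip to tip and 18 mm wide. Origin at the bottom of its stem. Not to be disturbed.
- rack: Fixed wooden block 100 x 232 x 50 mm with two 31 mm through holes 116 mm apart along its y axis. Origin at the centre of its underside.
- drive_base: Fixed low white machine base, 200 x 170 mm, deck 60 mm high, with a square grey collar (56 x 56 mm, top 110 mm up) at its centre. Origin at the centre of its underside, on the collar's axis. Pushing the cutter on it beyond 30 N damages it.
- mouth (a point): Centre of the collar's top opening (40 x 44 mm), 36 mm above the seat. Inside, two sprung rollers 17 mm apart, tops 28 to 36 mm above the seat, spread as the head is pressed down (about 3 to 10 N) and snap in over it. Snapped in, the cutter lifts freely by a play of 2 to 10 mm that differs each time, then meets the rollers, which yield 1 mm per 8 N and do not let go.
- seat (a point): Top of the springy pad at the bottom of the collar's 26 mm bore, on its axis, 74 mm above the table; z up. The pad yields 1 mm per 5 N and springs back. Fully home, with the hand off, the cutter's origin lies here (within about 1 mm).
There are look-alikes about, which are no part of the job. What is shaped like the disc_cutter but blue or purple is not meant.

How it is judged:
On the way, in this order (a step that is already met when the one before it is completed fails the run):
1. the disc cutter is pressed fully home in the collar: its origin less than 1 mm above the seat and within 3 mm of the axis (z of disc_cutter in the frame of seat below 0.001 m and horizontal distance between disc_cutter and seat below 0.003 m), for 0.1 s.
2. the cutter is pulled up against the catch with 8 to 16 N for 0.5 s (contact force between disc_cutter and drive_base between 8 and 16 N and z of disc_cutter in the frame of seat between 0.0015 and 0.016 m and contact force between the fingers and disc_cutter above 1 N), for 0.5 s.
At the end, for the whole second after the job is handed in: the disc cutter sits in the collar, origin within 3 mm of the seat in height and 3 mm of its axis, upright within 7 degrees, released and at rest; the S-blade is within 15 mm of where it stood in the rack (z of disc_cutter in the frame of seat between -0.003 and 0.003 m and horizontal distance between disc_cutter and seat below 0.003 m and angle between disc_cutter's own z axis and vertical below 0.12 rad and linear speed of disc_cutter below 0.02 m/s and distance of s_blade from where it was at the start of the episode below 0.015 m); the robot touches nothing.
It fails at once if the cutter is pulled against the catch with more than 20 N (contact force between disc_cutter and drive_base above 20 N and z of disc_cutter in the frame of seat between 0.0015 and 0.016 m and horizontal distance between disc_cutter and seat below 0.005 m).
It fails at once if the cutter is pushed against the drive base with more than 30 N (contact force between disc_cutter and drive_base above 30 N).
It fails at once if the S-blade is knocked or lifted more than 25 mm (distance of s_blade from where it was at the start of the episode above 0.025 m).
It also fails if it takes over 70 s, if anything falls off the work surface, if the arm or the gripper's body presses on something with over 40 N, if the wrist force passes 120 N, or if a joint passes its speed limit or range.

### The arm

A 7-joint arm with a two-finger parallel gripper is mounted at the origin on the work surface. World frame = base frame: x ahead of the robot, y to its left, z up, the work surface at z = 0. Lengths are in m, angles in rad, forces in N, time in s.
With the tool pointing down it reaches from about 0.4 to 0.75 m from the base axis. Payload 19.5 kg.
Tool frame: the origin (TCP) lies between the finger pads; the fingertips stand ahead of it and the grasp point (between the pads) lies 2 mm behind it (env.tip_reach is the z of the fingertips in the tool frame, in m); z points along the fingers, y is the line along which they close (so a half turn about z gives the same grasp; the last joint's range is limited). The gripper opens to 85 mm and grips with 20 to 120 N. Pads are 22 mm wide; open, the fingers measure 114 mm over their backs; the gripper's body (76 mm by 85 mm) begins 54 mm behind the grasp point. The pads swing forward as they close: fully open they stand 13 mm farther back than shut.
Start: joints at [1.238, 0.707, -0.028, 1.485, 0.022, 0.951, -0.075], TCP at [0.165, -0.551, 0.248] pointing down, gripper open.
Joint ranges: [-2.71, 2.71], [-0.32, 2.16], [-1.57, 1.52], [0, 2.45], [-1.46, 4.6], [0, 2.02], [-2.83, 2.83]. Speed limits (rad/s): [1.89, 1.89, 2.57, 2.57, 3.01, 3.01, 3.01].

### API

Orientations are given as a rotation vector (axis times angle).
In Python, from station import env gives the robot as it stands. Calls block until the motion is done:
- env.reach(position, orientation): joint-space move of the TCP to a pose.
- env.movel(position, v=0.15, rotation=None): straight line of the TCP; rotation=None keeps the orientation; v is the mean speed in m/s.
- env.goto_joints(angles): joint-space move.
- env.gripper_to(opening, newtons=None): opening from 0.0 (shut) to 1.0 (fully open); newtons is the grip in N (None keeps the last); returns when the fingers have stopped.
- env.hold(seconds).
- env.inverse_kinematics(position, orientation): joint angles nearest the present ones, or None.
- env.read_camera(name): name is "scene" or "top" or "wrist"; returns (picture, depth): 384x512x3 uint8, red, green, blue; 384x512 float32, m along the optical axis (not along the pixel's ray), 0 where there is no reading.
- env.camera_params(name): a dict with "mtx" (3x3 intrinsics, pixels), "distortion" ([k1, k2, p1, p2, k3] as OpenCV has them; the pictures are not rectified), "view" (4x4, takes a point from world to camera coordinates). Camera axes: x right, y up, looking along -z (the intrinsics and any distortion apply to the point x, -y, -z); pixel columns grow to the right and rows downward; lengths in m; the calibration is good to about 2 mm. A picture is of the moment at which its call begins: read the wrist's pose just before it. camera_params takes no time and is no camera call; for the wrist camera it gives the pose at the moment of the call.
A pose or a line that the arm cannot do raises env.MotionError and nothing moves.
- env.finish_job(): hands the job in; it is judged then, once.
Readings, each from a call of its own:
- env.current_clock(): time.
- env.current_qpos(): joint angles.
- env.current_joint_vel(): joint speeds.
- env.current_joint_torque(): joint torques, N m.
- env.current_position(): TCP position.
- env.current_ee_rot(): TCP orientation.
- env.current_force(): force on the tool from outside, world axes, zero at the start.
- env.current_ft_torque(): the same for the moment, N m.
- env.current_width(): opening from 0.0 (shut) to 1.0 (fully open).
- env.current_gripper_force(): force on a finger pad.
Only numpy, scipy, OpenCV 4.12 (cv2) and the standard library are available. Lean on these libraries where they do the work, as an engineer would, in place of code of your own. Each camera call takes 0.05 s, during which the arm holds its last target. There are 200 camera calls.

## Working session

There is one attempt and no reset: what is moved stays moved. The work goes in short steps, each a Python script; the robot and the scene stay as the last script left them, time stands still between calls to the robot, and variables do not carry over. Pictures are saved under pics/ and viewed, at most 10 in all, crops included, and the job is handed in when it is done.

```bash
mkdir -p pics; cat > h.py <<'E'
import numpy as np, cv2
from station import env
def snap(cam,fn):
    p=env.camera_params(cam); im,d=env.read_camera(cam)
    cv2.imwrite(f'pics/{fn}.png',im[:,:,::-1]); np.savez(f'pics/{fn}.npz',d=d,im=im,**{k:np.array(p[k]) for k in('mtx','distortion','view')})
def load(fn): return np.load(f'pics/{fn}.npz')
def unproj(s,u,v,z=None,depth=None):
    """pixel -> world; on plane z, or from depth"""
    n=cv2.undistortPoints(np.array([[[u,v]]],float),s['mtx'],s['distortion'])[0,0]
    V=np.linalg.inv(s['view']); r=V[:3,:3]@np.array([n[0],-n[1],-1.]); o=V[:3,3]
    if z is not None: return o+r*(z-o[2])/r[2]
    if depth is None: depth=s['d'][int(round(v)),int(round(u))]
    return o+r*depth
def cloud(s):
    h,w=s['d'].shape; uu,vv=np.meshgrid(np.arange(w),np.arange(h))
    n=cv2.undistortPoints(np.stack([uu,vv],-1).reshape(-1,1,2).astype(float),s['mtx'],s['distortion'])[:,0]
    d=s['d'].reshape(-1,1); c=np.c_[n[:,0],-n[:,1],-np.ones(len(n))]*d
    V=np.linalg.inv(s['view']); return (c@V[:3,:3].T+V[:3,3]).reshape(h,w,3)
E
python3 - <<'E'
from h import *
snap('scene','s0'); snap('top','t0')
a=cv2.imread('pics/s0.png');b=cv2.imread('pics/t0.png')
print(env.current_ee_rot(),env.tip_reach,env.current_position(),env.current_force(),env.current_clock())
E
```

```text
[-3.10745698e+00 -4.54995391e-01  2.22461855e-04] 0.017 [ 0.16480496 -0.55063772  0.24788016] [ 0.81080271 -1.03870977  0.03499746] 0.1
```

View pics/t0.png

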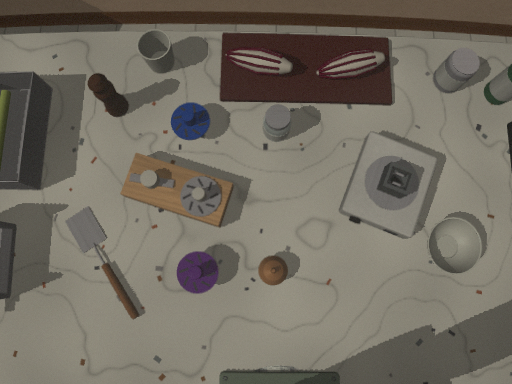

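View pics/s0.png

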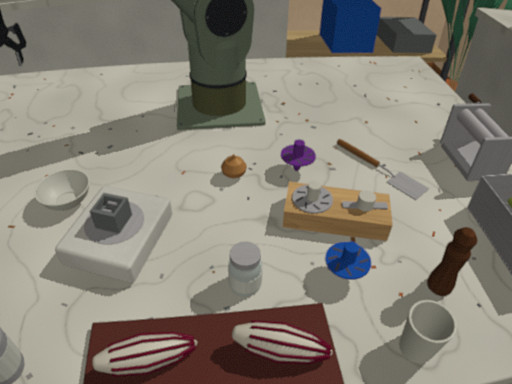

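Top view: the disc cutter's knob is at (198,194), the S-blade hub at (149,178) and the collar at (398,181). The blue (190,121) and purple (198,271) ones are decoys.

```bash
cat > m.py <<'E'
from h import *
s=load('t0'); P=cloud(s)
for n,u,v,z in[('knob',198,194,.092),('blade',149,178,.08),('collar',398,181,.11),('disc',205,201,.054),('rack',165,195,.05),('deck',375,160,.06)]:
    print(n,unproj(s,u,v,z).round(4),P[v,u].round(4))
def box(u0,u1,v0,v1,za,zb,name):
    Q=P[v0:v1,u0:u1].reshape(-1,3); Q=Q[(Q[:,2]>za)&(Q[:,2]<zb)]
    r=cv2.minAreaRect((Q[:,:2]*1000).astype(np.float32)); print(name,len(Q),Q.mean(0).round(4),r,np.median(Q[:,2]).round(4))
box(185,212,180,210,.08,.1,'knobtop')
box(180,225,175,218,.052,.062,'disc')
box(375,425,155,205,.1,.125,'collar')
box(340,440,130,240,.05,.07,'deck')
box(115,240,150,230,.043,.051,'rack')
box(120,180,165,190,.058,.12,'sblade')
E
python3 m.py
```

```text
knob [0.5126 0.1806 0.092 ] [0.5124 0.1805 0.0929]
blade [0.5477 0.2904 0.08  ] [0.5473 0.2898 0.0822]
collar [ 0.5445 -0.2416  0.11  ] [ 0.552  -0.2541  0.0735]
disc [0.5035 0.1699 0.054 ] [0.5037 0.1701 0.0526]
rack [0.5159 0.2599 0.05  ] [0.516  0.26   0.0493]
deck [ 0.602 -0.208  0.06 ] [ 0.601  -0.2068  0.0638]
knobtop 146 [0.5134 0.1811 0.0915] ((514.3079223632812, 180.9217529296875), (27.05659294128418, 25.433849334716797), 1.3203299045562744) 0.092
disc 1168 [0.5133 0.1797 0.0547] ((515.1748657226562, 177.71194458007812), (94.32575225830078, 98.55097198486328), 1.3217291831970215) 0.0545
collar 468 [ 0.5502 -0.2427  0.1088] ((550.7125244140625, -243.31607055664062), (57.500579833984375, 58.099632263183594), 67.67569732666016) 0.1099
deck 5548 [ 0.5463 -0.2381  0.0608] ((541.5598754882812, -264.2752685546875), (217.11196899414062, 202.3244171142578), 69.37384033203125) 0.061
rack 1761 [0.5332 0.2495 0.0494] ((531.1017456054688, 236.69137573242188), (231.5352783203125, 101.08563232421875), 73.07454681396484) 0.0496
sblade 282 [0.5461 0.2901 0.0783] ((547.398681640625, 291.98272705078125), (37.06396484375, 37.569454193115234), 38.5752067565918) 0.0802
```

Sizes and heights agree with the spec: hole spacing is 115 mm, knob top 92 mm, collar top 110 mm. I'll move over the knob, closing across the rack axis, and look with the wrist camera.

```bash
cat >> h.py <<'E'
from scipy.spatial.transform import Rotation as Ro
def down(ang):
    y=np.array([np.cos(ang),np.sin(ang),0]); z=np.array([0,0,-1.]); return Ro.from_matrix(np.c_[np.cross(y,z),y,z]).as_rotvec()
ANG=np.arctan2(-.29,.956)
def pick():
    q0=np.array(env.current_qpos()); best=[]
    for a in(ANG,ANG+np.pi):
        for p in([.514,.181,.25],[.5507,-.2433,.25]):
            q=env.inverse_kinematics(p,down(a)); print(a,p,None if q is None else np.round(q,2))
E
python3 - <<'E'
from h import *
pick()
q0=np.array(env.current_qpos()); ok=[(np.abs(np.array(q)-q0)[-1],a) for a in(ANG,ANG+np.pi) for q in[env.inverse_kinematics([.514,.181,.25],down(a))] if q is not None]
a=min(ok)[1]; print(a); open('ang','w').write(str(a))
env.reach([.514,.181,.25],down(a)); snap('wrist','w0'); print(env.current_position(),env.current_clock(),env.current_force())
E
```

```text
-0.29452485771798936 [0.514, 0.181, 0.25] [-0.3   0.66 -0.19  1.59  0.15  0.9  -0.83]
-0.29452485771798936 [0.5507, -0.2433, 0.25] [ 0.47  0.75 -0.22  1.37  0.18  1.04 -0.08]
2.8470677958718036 [0.514, 0.181, 0.25] [ 0.18  0.96 -1.35  1.58  0.95  1.39  1.58]
2.8470677958718036 [0.5507, -0.2433, 0.25] [ 0.05  0.85  0.71  1.39 -0.58  1.12 -2.59]
-0.29452485771798936
[0.51421688 0.18038667 0.24999926] 3.0 [ 0.278837   -0.3839437   0.23863651]
```

View pics/w0.png

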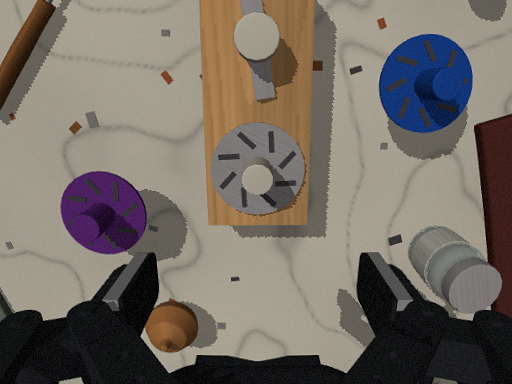

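The wrist view shows the knob at about (258,179) on the grey disc, and the S-blade above it at (257,37). The closing line lies across the rack, clear of both.

```bash
cat >> h.py <<'E'
def circ(s,P,c,rad,za,zb):
    m=(P[...,2]>za)&(P[...,2]<zb)&(np.hypot(P[...,0]-c[0],P[...,1]-c[1])<rad)&(s['d']>0)
    Q=P[m]; (x,y),r=cv2.minEnclosingCircle((Q[:,:2]*1000).astype(np.float32)); R=cv2.minAreaRect((Q[:,:2]*1000).astype(np.float32))
    return Q.mean(0).round(4),(round(x,1),round(y,1),round(r,1)),R,len(Q),np.median(Q[:,2])
E
python3 - <<'E'
from h import *
s=load('w0');P=cloud(s)
print(circ(s,P,(.514,.181),.03,.084,.1)); print(circ(s,P,(.514,.181),.06,.052,.06))
a=float(open('ang').read())
print(circ(s,P,(.547,.291),.03,.07,.1)[0])
print(env.current_position())
E
```

```text
(array([0.5148, 0.1814, 0.0915]), (514.6, 180.5, 13.9), ((514.51025390625, 180.8101043701172), (26.864011764526367, 27.377830505371094), 71.81096649169922), 827, np.float64(0.0917119841047217))
(array([0.5152, 0.1829, 0.054 ]), (515.8, 174.2, 51.5), ((513.7255249023438, 180.4142303466797), (89.83086395263672, 91.55479431152344), 80.2520751953125), 5793, np.float64(0.054002974245770774))
[0.5475 0.2911 0.0797]
[0.51421688 0.18038667 0.24999926]
```

```bash
python3 - <<'E'
from h import *
k=[.5146,.1810]
env.movel([*k,.077],v=.12); 
print(env.current_position(),env.current_force())
env.gripper_to(0.0,newtons=70); env.hold(.2)
print('w',env.current_width(),env.current_gripper_force(),env.current_position(),env.current_force())
env.movel([*k,.095],v=.06)
print(env.current_force(),env.current_width())
env.movel([*k,.27],v=.15)
a=float(open('ang').read())
env.hold(.3);print('force air',env.current_force())
# offset so collar falls ahead of the hand in the wrist view (toward +y rack dir is up in image)
u=np.array([np.cos(a+np.pi/2),np.sin(a+np.pi/2)])
t=np.array([.5507,-.2433])-u*.03
env.reach([*t,.27],down(a)); env.hold(.3)
print(env.current_position(),env.current_width(),env.current_force(),env.current_clock())
snap('wrist','w1')
E
```

```text
[0.5148472  0.18106088 0.07752481] [-0.14986785  0.09472466 -0.37206952]
w 0.3080931052633772 68.47683548927307 [0.51463316 0.18099049 0.07732567] [-0.74082761 -1.08445731  6.55872262]
[-0.16196863 -0.20443465 -2.53680883] 0.3077689553121188
force air [-0.20831599  0.09988585 -1.2861186 ]
[ 0.54215861 -0.27163465  0.2700367 ] 0.30427365826855046 [-0.65584946  0.7331685  -2.7149277 ] 9.4167
```

View pics/w1.png

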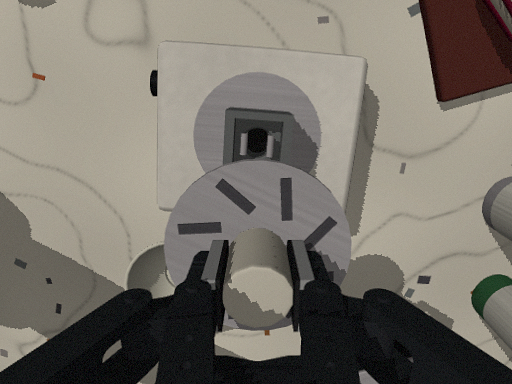

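The cutter is held upright. The bore is at (257,139), but the disc hides the collar's near edge, so I'll back off 30 mm for a full view.

```bash
python3 - <<'E'
from h import *
a=float(open('ang').read())
u=np.array([np.cos(a+np.pi/2),np.sin(a+np.pi/2)])
env.movel([*(np.array([.5507,-.2433])-u*.062),.27]); env.hold(.3); tp=env.current_position(); print(tp,env.current_force())
snap('wrist','w2'); s=load('w2');P=cloud(s)
print(circ(s,P,(.5507,-.2433),.05,.104,.116))
m=(np.abs(P[...,2]-.11)<.006)&(np.hypot(P[...,0]-.5507,P[...,1]+.2433)<.05)
hole=[c for c in cv2.findContours(m.astype(np.uint8),cv2.RETR_CCOMP,cv2.CHAIN_APPROX_NONE)[0]]
for c in hole:
    if len(c)>20:
        r=cv2.minAreaRect(c); print('rect',r,unproj(s,*r[0],z=.11).round(4))
# held disc rim & knob top, where they should be relative to TCP
t=tp; 
zz=tp[2]-.077
print(circ(s,P,tp[:2],.07,zz+.051,zz+.057)); print(circ(s,P,tp[:2],.03,zz+.088,zz+.096))
im=s['im'][40:240,150:370,::-1]; cv2.imwrite('pics/w2c.png',cv2.resize(im,None,fx=3,fy=3,interpolation=2)[:,:660])
E
```

```text
[ 0.53290735 -0.30223149  0.27006711] [ 0.21136828 -0.01014063 -1.67562281]
(array([ 0.5504, -0.2437,  0.1093]), (550.4, -244.0, 39.1), ((550.3383178710938, -244.0729217529297), (56.40483474731445, 56.46821212768555), 68.5534439086914), 2430, np.float64(0.1097243177853767))
rect ((271.0, 107.5), (6.0, 21.0), 0.0) [ 0.5612 -0.248   0.11  ]
rect ((243.5800018310547, 105.55999755859375), (6.212642192840576, 21.134077072143555), 3.1798300743103027) [ 0.5404 -0.2401  0.11  ]
rect ((256.5470275878906, 105.88822937011719), (70.56078338623047, 70.86756896972656), 4.398705005645752) [ 0.5504 -0.2434  0.11  ]
rect ((256.6756286621094, 106.00072479248047), (51.72215270996094, 56.35559844970703), 4.635463714599609) [ 0.5505 -0.2435  0.11  ]
(array([ 0.538 , -0.2864,  0.2467]), (532.9, -303.0, 45.4), ((533.6388549804688, -301.0884704589844), (86.96723175048828, 87.32209777832031), 29.128711700439453), 14236, np.float64(0.24661910247047675))
(array([ 0.5337, -0.3003,  0.2844]), (535.2, -295.4, 26.8), ((532.2742309570312, -302.7283020019531), (28.048009872436523, 53.34130096435547), 68.43976593017578), 4413, np.float64(0.2844146868533952))
```

View pics/w2c.png

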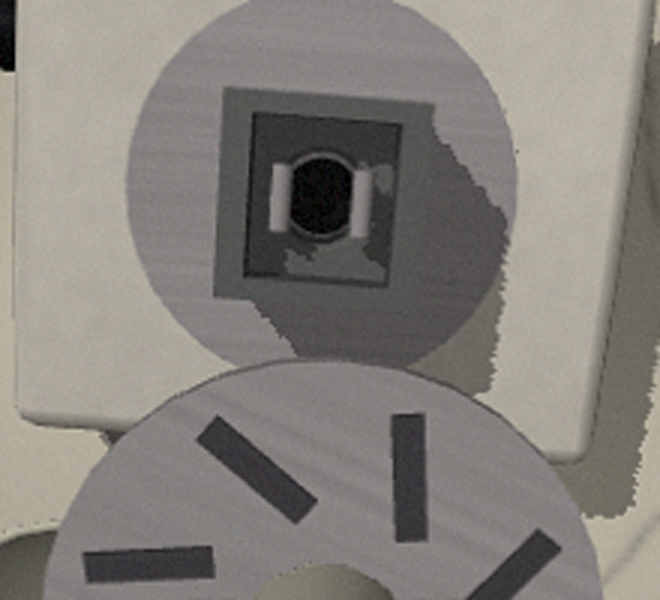

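Collar axis is at (0.5504, -0.2437), and the rim fit puts the held disc's axis on the TCP. Now a force-guarded insertion.

```bash
cat >> h.py <<'E'
def F(n=6,dt=.02):
    f=[]
    for _ in range(n): env.hold(dt); f.append(env.current_force())
    return np.mean(f,0)
OFF=.0733; ZS=.074+OFF; C=np.array([.5504,-.2437])
E
python3 - <<'E'
from h import *
env.movel([*C,.27]); env.movel([*C,ZS+.042],v=.12); env.hold(.3)
b=F(20,.02); np.save('bias.npy',b); print('bias',b.round(2),env.current_position().round(4) if hasattr(env.current_position(),'round') else env.current_position(),env.current_clock())
z=.042
while z>.0005:
    z-=.0015
    env.movel([*C,ZS+z],v=.02); f=F(4)-b
    p=env.current_position(); print(round(z*1e3,1),f.round(1),np.round((np.array(p)-[*C,ZS])*1e3,1))
    if f[2]>14 or np.hypot(f[0],f[1])>8: print('stop'); break
print(env.current_clock(),env.current_width())
E
```

```text
bias [ 0.2   0.16 -2.03] [ 0.5504 -0.2437  0.1893] 12.2
40.5 [-0.6 -0.6 -0. ] [-0.  -0.  40.5]
39.0 [ 0.2 -0.1 -0.6] [-0.  0. 39.]
37.5 [-0.3 -0.  -0.1] [-0.   0.  37.5]
36.0 [-0.5  0.2 -0. ] [ 0.  0. 36.]
34.5 [-0.2 -0.4  0.3] [-0.  -0.  34.5]
33.0 [ 0.1 -0.2 -0. ] [ 0. -0. 33.]
31.5 [-0.1 -0.2 -0.1] [ 0.   0.  31.5]
30.0 [-0.2 -0.2  0. ] [-0.  0. 30.]
28.5 [-0.4  0.1 -0.1] [-0.  -0.  28.5]
27.0 [-0.1 -0.4 -0. ] [-0. -0. 27.]
25.5 [-0.3 -0.   0.1] [-0.  -0.  25.5]
24.0 [-0.1 -0.2  0.2] [ 0.  0. 24.]
22.5 [-1.1  0.3 -0. ] [-0.   0.  22.5]
21.0 [-0.7  0.2  1. ] [ 0. -0. 21.]
19.5 [-0.2 -0.1  1.5] [-0.   0.  19.5]
18.0 [-0.1 -0.3  1.5] [-0.   0.  17.9]
16.5 [-0.4 -0.4  2.7] [-0.   0.  16.4]
15.0 [-0.  -0.4 -0.8] [-0.1  0.  14.8]
13.5 [-0.3 -0.4 -1.3] [-0.1  0.  13.4]
12.0 [ 0.3  0.1 -0. ] [-0.  0. 12.]
10.5 [-0.5  0.4  0.2] [-0.  -0.  10.5]
9.0 [-0.5 -0.5  0.4] [-0.   0.   8.9]
7.5 [  1.   -0.1 -11.3] [-0.3  0.1  6.9]
6.0 [-0.3  0.3 -6.2] [-0.  0.  6.]
4.5 [-0.1 -0.2  0.1] [ 0.2 -0.1  4.8]
3.0 [ 0.1 -0.2 -0.1] [ 0. -0.  3.]
1.5 [-0.1 -0.5  0.1] [-0.  -0.   1.5]
-0.0 [-0.3 -0.4  0.3] [-0. -0. -0.]
21.0667 0.3119667780411864
```

It snapped in at about 7 mm. I'll press on until the pad pushes back.

```bash
python3 - <<'E'
from h import *
b=np.load('bias.npy'); z=0
while z>-.008:
    z-=.0004
    env.movel([*C,ZS+z],v=.01); f=F(5)-b
    print(round(z*1e3,1),f.round(1))
    if f[2]>6: break
env.hold(.3); print('hold',(F(10)-b).round(2),env.current_position(),env.current_clock())
E
```

```text
-0.4 [-0.5 -0.1  1.8]
-0.8 [-0.  -0.1  3.8]
-1.2 [-1.   0.3  5.5]
-1.6 [-0.8  0.4  7.5]
hold [-1.2   0.11  7.39] [ 0.55045884 -0.24371847  0.1458096 ] 22.8667
```

```bash
python3 - <<'E'
from h import *
b=np.load('bias.npy'); z=-.0016; fz=0
while z<.014:
    z+=.0008 if fz>-1.0 or z<.001 else .0003
    env.movel([*C,ZS+z],v=.01); fz=(F(4)-b)[2]
    print(round(z*1e3,1),round(fz,1),env.current_clock())
    if fz<-10.7: break
for _ in range(7):
    f=F(8)-b; print('hold',f.round(1),round(env.current_position()[2]-ZS,4),round(env.current_width(),3))
print(env.current_clock())
E
```

```text
-0.8 4.4 23.1833
0.0 0.7 23.5
0.8 -0.7 23.8167
1.6 -0.4 24.1333
2.4 0.2 24.45
3.2 0.0 24.7667
4.0 -0.5 25.0833
4.8 0.0 25.4
5.6 -3.8 25.7167
5.9 -5.3 26.0333
6.2 -6.8 26.35
6.5 -9.1 26.6667
6.8 -11.6 26.9833
hold [  0.4  -0.1 -11.2] 0.0067 0.309
hold [ -0.1  -0.3 -11.3] 0.0067 0.309
hold [  0.2  -0.4 -11.4] 0.0068 0.313
hold [ -0.1  -0.1 -11.6] 0.0068 0.308
hold [  0.4  -0.3 -11.4] 0.0068 0.309
hold [ -0.2  -0.4 -11.2] 0.0068 0.308
hold [ -0.1   0.3 -11.3] 0.0068 0.304
27.9167
```

The pull held steady at 11.3 N for over 0.9 s. Now I'll ease down, release and retreat.

```bash
python3 - <<'E'
from h import *
b=np.load('bias.npy')
env.movel([*C,ZS+.003],v=.01); env.movel([*C,ZS-.0003],v=.01); print((F(8)-b).round(1))
env.gripper_to(.75); env.hold(.3); print(env.current_width(),env.current_force())
env.movel([*C,.27],v=.1); 
a=float(open('ang').read()); u=np.array([np.cos(a+np.pi/2),np.sin(a+np.pi/2)])
env.movel([*(C-u*.03),.30]); env.hold(.3); snap('wrist','w3'); s=load('w3');P=cloud(s)
print(circ(s,P,C,.025,.15,.18)); print(circ(s,P,C,.06,.118,.13)); print(env.current_clock())
E
```

```text
[ 0.  -0.4  1.2]
0.7514868635442117 [-0.471462   -0.13053236  0.06379734]
(array([ 0.551 , -0.2435,  0.161 ]), (550.6, -244.4, 14.0), ((550.9202270507812, -244.10806274414062), (27.044652938842773, 27.312406539916992), 29.82471466064453), 1025, np.float64(0.16126995455909682))
(array([ 0.5512, -0.2424,  0.1235]), (550.7, -244.4, 45.3), ((550.5337524414062, -244.8583984375), (89.58656311035156, 89.23563385009766), 71.45064544677734), 7071, np.float64(0.12351468666383414))
31.9833
```

View pics/w3.png

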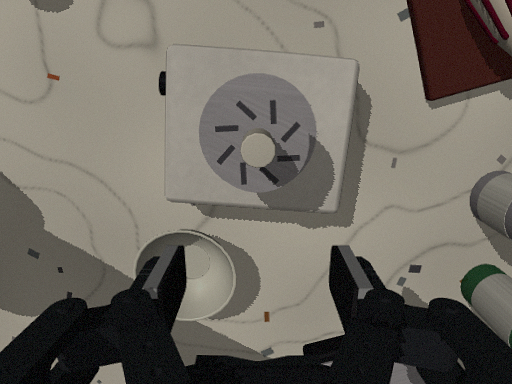

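The cutter sits level on the base: knob at (258,150), knob top 161 mm against 162 expected, disc top 123.5 against 124. The hand is clear.

```bash
python3 -c "
from station import env
print(env.finish_job())"
```

```text
the job is handed in; nothing more can be done
None
```

The slicing disc is pressed fully home in the collar and held a steady pull of about 11.3 N for over 0.9 s; I left it seated and released, did not touch the S-blade, and handed the job in at about 32 s (no verdict was returned).

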